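Park the mug's lid and hold the tea caddy open

TASK

Get the tea ready for a guest at this desk: take the blue lid off the white mug and set it down gently, knob up and rim down, fully home in the round recess of the pale wooden coaster block, and let go of it. Then lift the lid of the wooden tea caddy, which falls shut by itself, with the gripper and hold it open at 50 degrees from closed, still holding it when you finish: do not let go and do not prop it with anything. Leave the mug standing where it is and everything else undisturbed.

Things in the scene. Friction and masses are not known exactly. Their poses are not given: they have to be found in the camera images.
- mug_lid: Blue porcelain mug lid, loose, about 120 g, starts on the mug. Round about z; origin at the centre of its rim's underside, z up through the knob. Rim 62 mm diameter, z 0 to 10 mm; flange 92 mm diameter, z 10 to 15, rests on the mug's mouth or the block; low dome to z 21; neck 14 mm; knob 26 mm diameter, upright sides z 35 to 47, top z 52. Fingertips clear the dome from z 24 up.
- mug: White porcelain mug, loose, about 360 g, 84 mm outer diameter at the mouth, 90 mm high, handle at its +y side; origin at the centre of its underside. Its mouth carries the lid's flange, so the lid's origin is 80 mm above the mug's.
- tray: Pale wooden coaster block, fixed, 150 x 150 x 22 mm, origin at the centre of its underside, with one round recess 68 mm across and 14 mm deep in the middle of its top, its floor dark brown.
- tray_hole0 (a point): Centre of the mouth of the recess, level with the block's top (22 mm above the desk). With the lid fully home its origin is 10 mm below this point and its flange lies on the block.
- caddy: Wooden tea caddy, fixed to the desk, 170 mm (its x) x 220 mm (its y) x 110 mm high without the lid; origin at the centre of its underside. Its -x side is the front, roughly towards the robot; the hinge runs along its y at the back (+x).
- caddy_lid (a joint): Opening angle of the caddy's lid in rad: 0 closed, grows as the front edge rises, stop at 1.4 (80 degrees). It has no spring or stay; by its weight (about 350 g, 10 mm thick board) it falls shut from any angle. 50 degrees is 0.873.
- caddy_knob (a point): Centre of the brass ball knob, 28 mm diameter, on a 12 mm stem that holds it 36 mm out from the middle of the lid's front edge, in the lid's plane; 116 mm above the desk when closed, 210 mm from the hinge axis and in plane with it. Free space before and below it. Pinched along the caddy's y the ball can pivot between the fingers, so the tool may keep pointing down.
- caddy_hinge (a point): Middle of the hinge axis of the caddy's lid, at the back of the caddy, 116 mm above the desk; the axis is level and runs along the caddy's y.
- jar: Bystander: amber glass jar with a brass cap, 60 mm diameter, 95 mm high; origin under its centre.
- tin: Bystander: green round tin, 66 mm diameter, 85 mm high; origin under its centre.
- spoon: Bystander: steel spoon lying flat, 150 mm long.
- stapler: Bystander: red and black stapler, 130 x 34 x 52 mm.

How it is judged (in metres and radians):
On the way, in this order (a step that is already met when the one before it is completed fails the run):
1. the mug's lid lies rim down, fully home in the recess, released (horizontal distance between mug_lid and tray_hole0 below 0.006 m and z of mug_lid in the frame of tray_hole0 below -0.0065 m and angle between mug_lid's own z axis and vertical below 0.1 rad and contact force between the fingers and mug_lid below 0.1 N and linear speed of mug_lid below 0.03 m/s), for 0.3 s.
2. the gripper holds the caddy's lid open at 50 degrees (value of joint caddy_lid between 0.768 and 0.977 rad and contact force between the fingers and caddy_lid above 0.3 N), for 0.2 s.
At the end, for the whole second after the job is handed in: Fingers hold the caddy lid still at 50 degrees (within 6), no other object touching it; mug lid untouched, knob up, rim 6.5 mm or more into the recess and within 6 mm of its centre; mug upright within 40 mm of where it stood, every bystander within 30 mm (all of step 1 and all of step 2 and velocity of joint caddy_lid between -0.06 and 0.06 rad/s and contact force between caddy_lid and mug below 0.1 N and contact force between caddy_lid and jar below 0.1 N and contact force between caddy_lid and tin below 0.1 N and contact force between caddy_lid and spoon below 0.1 N and contact force between caddy_lid and stapler below 0.1 N and contact force between caddy_lid and mug_lid below 0.1 N and angle between mug's own z axis and vertical below 0.1 rad and distance of mug from where it was at the start of the episode below 0.04 m and not (distance of any of jar, tin, spoon, stapler from where it was at the start of the episode above 0.03 m)); the arm keeps its last pose, push and grip.
It fails at once if the mug is tipped by more than 20 degrees or shoved more than 40 mm (angle between mug's own z axis and vertical above 0.35 rad or distance of mug from where it was at the start of the episode above 0.04 m).
It fails at once if the porcelain lid is dropped (moves faster than 0.5 m/s with no finger on it, a fall of more than about 13 mm) (linear speed of mug_lid above 0.5 m/s and contact force between the fingers and mug_lid below 0.05 N).
It fails at once if a bystander is moved more than 30 mm (distance of any of jar, tin, spoon, stapler from where it was at the start of the episode above 0.03 m).
It also fails if it takes over 64 s, if anything falls off the work surface, if the arm or the gripper's body presses on something with over 40 N, if the wrist force passes 120 N, or if a joint passes its speed limit or range.

ROBOT

A 6-joint arm with a two-finger parallel gripper is mounted at the origin on the work surface. World frame = base frame: x ahead of the robot, y to its left, z up, the work surface at z = 0. Lengths are in mm, angles in rad, forces in N, time in s.
With the tool pointing down it reaches from about 425 to 1125 mm from the base axis. Payload 14.9 kg.
Tool frame: the origin (TCP) lies at the very end of the fingers, on their centre line; the grasp point (between the pads) lies 19 mm behind it; z points along the fingers, y is the line along which they close (so a half turn about z gives the same grasp; the last joint's range is limited). The gripper opens to 91 mm and grips with 3 to 60 N. Pads are 32 mm wide; open, the fingers measure 118 mm over their backs; the gripper's body (76 mm by 178 mm) begins 60 mm behind the grasp point.
Start: joints at [1.175, 0.379, 1.734, -0, 1.028, -0.033], TCP at [248.433, 654.445, 213.932] pointing down, gripper open.
Joint ranges: [-2.77, 2.77], [-0.74, 2.19], [0, 2.66], [-1.06, 4.2], [0.31, 2.87], [-3.08, 3.08]. Speed limits (rad/s): [1.89, 1.89, 2.39, 3.14, 3.14, 3.14].

INTERFACE

Orientations are given as a 3x3 rotation matrix whose columns are the frame's x, y, z axes.
In Python, from station import arm, eyes, nets gives the robot as it stands.
- The arm moves only by the tool jog_arm, never from a script. Its argument "motion" is a list that holds one entry, the list of rows, each a list of 5 numbers: the shift along the tool's x, y, z in mm, then the turn about the tool's z in degrees, then the opening, from 0 (shut) to 1 (fully open). A call has 1 to 12 rows; each row shifts and turns the commanded pose from where the row before left it, along the tool's axes as they then stand; what a row does not reach is not made up. A row lasts 1/8 s, in which the tool goes at most 62.5 mm and 10.7 degrees, less where a joint would pass 70% of its speed; a pose out of reach is approached as far as the arm can. A call with a gripper value outside its range is refused whole. The fingers move at their own pace and stop on an object; "force" is the grip in N (left out, the last holds). Time passes only in rows, so rows that do not move let the fingers close. It gives the time, the measured TCP pose, the force, the opening and the grip force at its end, in the units of the state.
- arm.get_obs(): the state, without advancing time (a new reading comes with each control period).
- eyes.camera(name): name is "scene" or "top"; returns a dict with "pixels" (400x640x3 uint8, red, green, blue), "depth" (400x640 float32, mm along the optical axis (not along the pixel's ray), 0 where there is no reading), "camera_matrix" (3x3 intrinsics, pixels), "k1" (the pictures are not rectified: a ray, as slopes to the right and down, at radius r is drawn at 1 + k1 r^2 times it, then the intrinsics apply), "origin" and "rotation" of the camera in the world. Camera axes: x right, y up, looking along -z (the intrinsics and any distortion apply to the point x, -y, -z); pixel columns grow to the right and rows downward; lengths in mm; the calibration is good to about 2 mm. A picture is of the moment at which its call begins.
- arm.close_job(): hands the job in; it is judged then, once.
Trained networks look in a picture, given as the dict that the camera call returned (one of the last four; its "shot" number tells which), for a name from the list of things; names that differ only in an ending like _2 or _b are one class to them, and where a whole thing is asked for, a point or a joint stands for the part that bears it (a point fixed in the world has none). Each returns a list of dicts, best first, with "conf" (0 to 1); they miss things now and then, are a little off and sometimes report something else, mostly with a low value. They report only what shows in the picture. A call takes as long as a camera call.
- nets.boxes_of(picture, target): "at" ([x, y, z] in mm, in world coordinates, good to about 4 mm: the middle of the surface that is visible of it).
The state is a dict: "t": time; "qpos": joint angles; "joint_vel": joint speeds; "tau": joint torques, N m; "eef_pos": TCP position; "tcp_rot": TCP orientation; "ft_force": force on the tool from outside, world axes, zero at the start; "torque": the same for the moment, N m; "finger_gap": finger opening in mm; "gripper_force": force on a finger pad.
Only numpy, scipy, OpenCV 4.12 (cv2) and the standard library are available. Lean on these libraries where they do the work, as an engineer would, in place of code of your own. Each camera call takes 0.05 s, during which the arm holds its last target. There are 200 camera calls.

## Working session

There is one attempt and no reset: what is moved stays moved. The work goes in short steps, Python scripts to look and compute and a tool call to move; the robot and the scene stay as the last step left them, time stands still between calls to the robot, and variables do not carry over. Pictures are saved under pics/ and viewed, at most 10 in all, crops included, and the job is handed in when it is done.

Besides the shell and the picture viewer there is one more tool, called after "Emit:" as name(argument=value, ...), one argument or row to a line, values as JSON. jog_arm: Moves the arm, as the interface text tells. Its arguments: {"type":"object","properties":{"motion":{"type":"array"},"force":{"type":"number"}},"required":["motion"]}

```bash
mkdir -p pics; cat > h.py <<'E'
import numpy as np, cv2
from station import arm, eyes, nets
def cloud(p):
    K=np.array(p["camera_matrix"],float);k=p["k1"];d=p["depth"]
    h,w=d.shape
    v,u=np.mgrid[:h,:w].astype(np.float32)
    n=cv2.undistortPoints(np.stack([u,v],-1).reshape(-1,1,2),K,np.array([k,0,0,0.])).reshape(h,w,2)
    c=np.stack([n[...,0]*d,-n[...,1]*d,-d],-1)
    W=c@np.array(p["rotation"]).T+np.array(p["origin"])
    W[d<=0]=np.nan
    return W
def save(p,f): cv2.imwrite("pics/"+f,p["pixels"][...,::-1])
E
python3 - <<'E'
from h import *
o=arm.get_obs(); print(o["t"],o["eef_pos"],np.round(o["tcp_rot"],3).tolist(),o["finger_gap"])
for c in ["scene","top"]:
    p=eyes.camera(c); save(p,c+"0.png"); print(c,np.round(p["origin"]),p["k1"])
    for n in ["mug_lid","mug","tray","caddy","caddy_knob","caddy_lid","jar","tin","spoon","stapler"]:
        print(n,[(np.round(b["at"]).tolist(),round(b["conf"],2)) for b in nets.boxes_of(p,n)[:2]])
    np.savez("/tmp/"+c,W=cloud(p),px=p["pixels"])
E
```

```text
0.0 [248.26439929 654.04501906 213.2821358 ] [[-0.935, 0.355, -0.0], [0.355, 0.935, -0.001], [0.0, -0.001, -1.0]] 90.85404836358805
scene [1522.  709. 1204.] 0.025530289607922137
mug_lid [([472.0, -310.0, 96.0], 0.7), ([609.0, 474.0, 11.0], 0.3)]
mug [([492.0, -282.0, 43.0], 0.72)]
tray [([463.0, 355.0, 27.0], 0.58)]
caddy [([650.0, 72.0, 119.0], 0.65)]
caddy_knob [([620.0, 64.0, 123.0], 0.9)]
caddy_lid []
jar [([728.0, 292.0, 67.0], 0.65)]
tin [([697.0, -318.0, 64.0], 0.87)]
spoon [([607.0, 474.0, 13.0], 0.66)]
stapler []
top [ 493.   -3. 1551.] -0.04941067027427855
mug_lid [([463.0, -310.0, 97.0], 0.87)]
mug [([444.0, -271.0, 49.0], 0.43)]
tray [([453.0, 347.0, 21.0], 0.67), ([678.0, -328.0, 83.0], 0.6)]
caddy [([613.0, 53.0, 121.0], 0.86), ([680.0, -327.0, 83.0], 0.27)]
caddy_knob [([610.0, 54.0, 125.0], 0.72)]
caddy_lid [([608.0, 56.0, 123.0], 0.6)]
jar [([707.0, 280.0, 94.0], 0.78)]
tin [([684.0, -329.0, 80.0], 0.92)]
spoon [([611.0, 477.0, 12.0], 0.94)]
stapler [([686.0, -326.0, 83.0], 0.63), ([522.0, -513.0, 51.0], 0.59)]
```

View pics/top0.png

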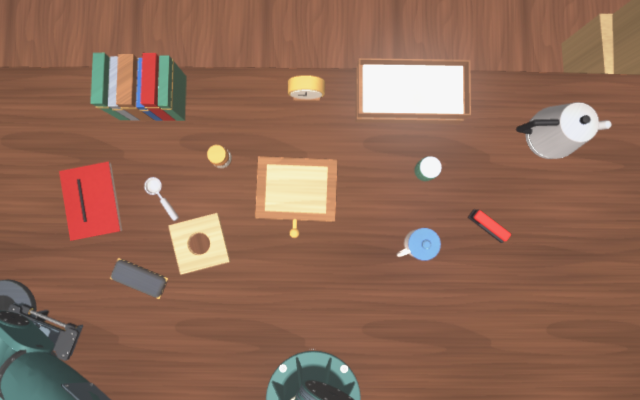

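View pics/scene0.png

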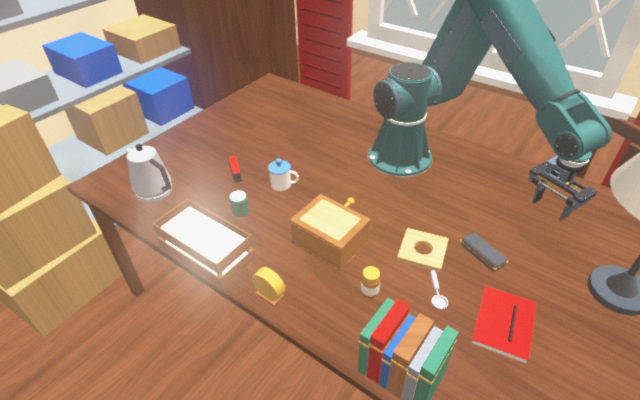

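The top view shows the lidded mug at (424,244) with its handle to the left at (404,252), and the coaster recess at (199,243). The caddy is at (297,190) with its knob at (294,233), and the stapler is at (492,226). Next I'll measure these precisely.

```bash
cat > m.py <<'E'
from h import *
def circ(P):
    A=np.c_[2*P,np.ones(len(P))];s=np.linalg.lstsq(A,(P**2).sum(1),rcond=None)[0]
    return s[:2],np.sqrt(s[2]+s[:2]@s[:2])
def box(W,x,y,r): return (abs(W[...,0]-x)<r)&(abs(W[...,1]-y)<r)
for c in ["top","scene"]:
    D=np.load(f"/tmp/{c}.npz");W,px=D["W"],D["px"].astype(int)
    hsv=cv2.cvtColor(D["px"],cv2.COLOR_RGB2HSV).astype(int)
    print(c)
    b=box(W,465,-310,80)&(hsv[...,0]>95)&(hsv[...,0]<130)&(hsv[...,1]>90)
    P=W[b];print("lid n",len(P),"min/max",P.min(0).round(1),P.max(0).round(1))
    k=P[P[:,2]>118];print(" knob",len(k),k.mean(0).round(1),"rng",(k.min(0)+k.max(0))/2)
    f=P[(P[:,2]<101)&(P[:,2]>90)];(cc,rr),ra=cv2.minEnclosingCircle(f[:,:2].astype(np.float32));print(" flange",cc,rr,ra,f[:,2].mean())
    hnd=W[box(W,465,-310,110)&(hsv[...,1]<70)&(W[...,2]>25)&(W[...,2]<90)&(np.hypot(W[...,0]-465,W[...,1]+310)>48)]
    print(" handle",len(hnd),hnd.mean(0).round(1))
    t=box(W,455,348,95)&(W[...,2]>16)&(W[...,2]<28)&(hsv[...,2]>140)
    r=cv2.minAreaRect(W[t][:,:2].astype(np.float32));print("tray",r,W[t][:,2].mean())
    d=box(W,r[0][0],r[0][1],45)&(W[...,2]<15);Q=W[d];print(" recess",len(Q),Q.mean(0).round(1),cv2.minEnclosingCircle(Q[:,:2].astype(np.float32)))
    l=box(W,620,55,170)&(W[...,2]>112)&(W[...,2]<135)
    L=W[l];r=cv2.minAreaRect(L[:,:2].astype(np.float32));print("caddy",len(L),r,np.percentile(L[:,2],[5,50,95]).round(1))
    lid=L[L[:,0]>520];r=cv2.minAreaRect(lid[:,:2].astype(np.float32));print(" lid",r,cv2.boxPoints(r).round(0).tolist())
    K=W[box(W,480,60,45)&(W[...,2]>95)];K=K[K[:,0]<K[:,0].min()+26];print(" knob",len(K),K.mean(0).round(1),K.min(0).round(1),K.max(0).round(1))
E
python3 m.py
```

```text
top
lid n 765 min/max [ 417.8 -355.3   85. ] [ 505.8 -267.6  136.3]
 knob 71 [ 461.9 -310.9  129.5] rng [ 461.17987331 -311.80054446  128.45945845]
 flange 461.7004699707031 -310.95513916015625 44.58000946044922 96.59623278311187
 handle 45 [ 434.4 -253.8   66.1]
tray ((474.85760498046875, 350.0755615234375), (190.6789093017578, 149.96539306640625), 15.285361289978027) 21.50683588032052
 recess 377 [458.  348.2   8.7] ((474.03045654296875, 359.7212219238281), 55.62519454956055)
caddy 5048 ((589.0947875976562, 53.9862060546875), (224.32496643066406, 224.30418395996094), 88.2450942993164) [116.2 121.2 126.8]
 lid ((611.2340087890625, 53.307899475097656), (224.32496643066406, 180.00497436523438), 88.2450942993164) [[518.0, -56.0], [698.0, -62.0], [705.0, 163.0], [525.0, 168.0]]
 knob 77 [490.7  55.8 125.3] [477.   43.1 116.1] [502.1  68.3 134.6]
scene
lid n 201 min/max [ 423.8 -347.4   88.3] [ 509.4 -265.6  136.1]
 knob 12 [ 466.2 -306.3  128.4] rng [ 465.14060582 -309.93145456  128.04162837]
 flange 465.4463195800781 -306.35528564453125 44.50752258300781 97.6278922085167
 handle 37 [ 438.3 -251.4   54.9]
tray ((472.5652160644531, 349.924072265625), (191.88124084472656, 149.07765197753906), 14.969552993774414) 22.634999414856736
 recess 156 [450.9 343.1  10. ] ((447.28094482421875, 342.7306823730469), 32.352027893066406)
caddy 2447 ((593.4083251953125, 55.20979309082031), (229.2010498046875, 227.21385192871094), 88.0617904663086) [117.9 123.  127.2]
 lid ((613.6976318359375, 54.52317810058594), (229.2010498046875, 186.61207580566406), 88.0617904663086) [[517.0, -57.0], [703.0, -63.0], [711.0, 166.0], [524.0, 172.0]]
 knob 46 [495.2  61.6 123.5] [479.5  45.3 108.2] [505.   71.7 134.4]
```

```bash
cat >> h.py <<'E'
def rayplane(p,uv,z):
    K=np.array(p["camera_matrix"],float)
    n=cv2.undistortPoints(np.array(uv,np.float32).reshape(-1,1,2),K,np.array([p["k1"],0,0,0.])).reshape(-1,2)
    d=np.c_[n[:,0],-n[:,1],-np.ones(len(n))]@np.array(p["rotation"]).T
    o=np.array(p["origin"]);return o+d*((z-o[2])/d[:,2])[:,None]
def blob(p,mask,z):
    m=mask.astype(np.uint8);n,l,s,_=cv2.connectedComponentsWithStats(m);i=1+np.argmax(s[1:,4]);m=(l==i).astype(np.uint8)
    c=max(cv2.findContours(m,cv2.RETR_EXTERNAL,cv2.CHAIN_APPROX_NONE)[0],key=len)
    P=rayplane(p,cv2.convexHull(c).astype(np.float32),z)[:,:2].astype(np.float32)
    Pc=rayplane(p,c.astype(np.float32),z)[:,:2].astype(np.float32)
    e=cv2.fitEllipse(Pc);return np.round(e[0],1),np.round(e[1],1),cv2.minAreaRect(P),s[i,4]
E
python3 - <<'E'
from h import *
for c in ["top","scene"]:
    p=eyes.camera(c);W=cloud(p);hsv=cv2.cvtColor(p["pixels"],cv2.COLOR_RGB2HSV).astype(int)
    H,S,V=hsv[...,0],hsv[...,1],hsv[...,2]
    R=lambda x,y,r:np.hypot(W[...,0]-x,W[...,1]-y)<r
    print(c)
    print("lid",blob(p,R(463,-310,60)&(H>95)&(H<130)&(S>90),93))
    print("recess",blob(p,R(456,348,48)&(V<150),22))
    t=R(456,348,120)&(V>165)&(H>10)&(H<30)&(S<160)
    print("tray",blob(p,t,22)[2:])
    print("recessV",[int(x) for x in np.percentile(V[R(456,348,20)],[10,50,90])], "trayV",[int(x) for x in np.percentile(V[R(456,348,65)&~R(456,348,45)],[5,50,95])])
    hk=R(490,56,40)&(W[...,2]>100)&(S>100)&(H>15)&(H<35)
    print("knob",blob(p,hk&R(490,56,16),116))
E
```

```text
top
lid (array([ 461.2, -311.4]), array([85.9, 87.3]), ((461.7978210449219, -311.5650329589844), (88.0241470336914, 85.78617095947266), 0.08120065927505493), np.int32(766))
recess (array([453.1, 342.5]), array([20.9, 64.3]), ((454.8658752441406, 342.02740478515625), (54.901390075683594, 24.011518478393555), 6.048583984375), np.int32(123))
tray (((453.880126953125, 345.71044921875), (154.8907012939453, 153.63706970214844), 15.179335594177246), np.int32(2361))
recessV [140, 148, 152] trayV [240, 244, 246]
knob (array([491.2,  57.1]), array([23. , 27.5]), ((490.8819580078125, 57.220481872558594), (27.875755310058594, 22.325590133666992), 0.7465900778770447), np.int32(74))
scene
lid (array([ 461.1, -312.6]), array([80.3, 89.3]), ((462.4483642578125, -310.6439208984375), (85.2265625, 81.50006866455078), 2.8577823638916016), np.int32(206))Traceback (most recent call last):
  File "<stdin>", line 8, in <module>
  File "h.py", line 19, in blob
    m=mask.astype(np.uint8);n,l,s,_=cv2.connectedComponentsWithStats(m);i=1+np.argmax(s[1:,4]);m=(l==i).astype(np.uint8)
                                                                            ~~~~~~~~~^^^^^^^^^
    return _wrapfunc(a, 'argmax', axis=axis, out=out, **kwds)
    return bound(*args, **kwds)
ValueError: attempt to get argmax of an empty sequence
```

Emit:
jog_arm(
  motion=[
    [[0, 0, 0, -9.5, 1], [0, 0, 0, -9.5, 1], [-16, -38, 0, 0, 1], [-20, -46, 0, 0, 1], [-20, -47, 0, 0, 1], [-20, -47, 0, 0, 1], [-20, -47, 0, 0, 1], [-20, -47, 0, 0, 1], [-20, -47, 0, 0, 1], [-20, -47, 0, 0, 1], [-20, -47, 0, 0, 1], [-20, -47, 0, 0, 1]],
  ],
)

```text
t: 2.7
eef_pos: [430.4, 187.1, 214.2]
tcp_rot: [[-1.0, 0.031, 0.001], [0.031, 1.0, 0.0], [-0.001, 0.0, -1.0]]
ft_force: [0.4, 0.4, -0.7]
finger_gap: 91.1
gripper_force: 0.0
```

```bash
python3 - <<'E'
from h import *
p=eyes.camera("top");hsv=cv2.cvtColor(p["pixels"],cv2.COLOR_RGB2HSV).astype(int)
W=cloud(p);H,S,V=hsv[...,0],hsv[...,1],hsv[...,2]
R=lambda x,y,r:np.hypot(W[...,0]-x,W[...,1]-y)<r
for th in (180,195,210): print("recess",blob(p,R(456,348,48)&(V<th),22))
print([int(x) for x in V[243,180:220]])
o=arm.get_obs();print(o["eef_pos"],np.round(o["tcp_rot"],4).tolist(),o["qpos"])
E
```

```text
recess (array([463., 350.]), array([35.4, 59.9]), ((463.8500061035156, 350.4483642578125), (34.953041076660156, 59.98603820800781), 36.729915618896484), np.int32(171))
recess (array([463.3, 351.1]), array([36.4, 63.4]), ((464.2463684082031, 351.3887023925781), (36.713134765625, 62.3930778503418), 36.729915618896484), np.int32(188))
recess (array([462.8, 352.1]), array([36.8, 66.2]), ((463.184814453125, 353.1763916015625), (37.149803161621094, 66.52836608886719), 36.72991180419922), np.int32(197))
[245, 245, 245, 244, 244, 244, 243, 218, 182, 166, 154, 150, 148, 151, 149, 143, 134, 122, 111, 107, 108, 109, 113, 114, 111, 108, 106, 102, 101, 102, 104, 108, 108, 100, 97, 102, 104, 103, 99, 100]
[431.73738156 183.42807368 214.17698327] [[-0.9995, 0.0321, 0.0009], [0.0321, 0.9995, -0.0009], [-0.0009, -0.0008, -1.0]] [ 3.52694423e-01  3.76064483e-03  2.18998210e+00 -1.36018991e-03
  9.47327416e-01 -1.18523970e+00]
```

Emit:
jog_arm(
  motion=[
    [[-10, -40, 0, 0, 1], [-10, -46, 0, 0, 1], [-10, -46, 0, 0, 1], [-10, -46, 0, 0, 1], [-10, -46, 0, 0, 1], [-10, -46, 0, 0, 1], [0, -46, 0, 0, 1], [2, -46, 0, 0, 1], [4, -46, 0, 0, 1], [4, -46, 0, 0, 1], [4, -30, 0, 0, 1], [0, -12, 0, 0, 1]],
  ],
)

```text
t: 4.25
eef_pos: [460.3, -309.9, 214.0]
tcp_rot: [[-0.999, 0.033, 0.0], [0.033, 0.999, -0.0], [-0.0, -0.0, -1.0]]
ft_force: [0.6, 0.3, -0.2]
finger_gap: 91.4
gripper_force: 0.0
```

```bash
python3 - <<'E'
from h import *
p=eyes.camera("top");hsv=cv2.cvtColor(p["pixels"],cv2.COLOR_RGB2HSV).astype(int);save(p,"top1.png")
W=cloud(p);H,S,V=hsv[...,0],hsv[...,1],hsv[...,2]
R=lambda x,y,r:np.hypot(W[...,0]-x,W[...,1]-y)<r
for th in (180,195,210): print("recess",blob(p,R(456,348,46)&(V<th),22))
t=(V>205)&R(456,348,110)&(H>10)&(H<30)
print(blob(p,t,22)[2:])
o=arm.get_obs();print(o["eef_pos"],np.round(o["tcp_rot"],4).tolist(),o["qpos"])
E
```

```text
recess (array([454.3, 343.6]), array([58.5, 59.6]), ((454.16033935546875, 343.1297607421875), (59.19596481323242, 59.88801956176758), 38.12589645385742), np.int32(335))
recess (array([454.6, 344.2]), array([60.1, 62.2]), ((454.986572265625, 344.9018249511719), (59.35009765625, 62.83921813964844), 0.6928128004074097), np.int32(358))
recess (array([454. , 344.9]), array([61.3, 64.2]), ((453.5706481933594, 344.885498046875), (62.317073822021484, 62.70884704589844), 1.186704397201538), np.int32(377))
(((454.31005859375, 345.33306884765625), (150.6507568359375, 151.29983520507812), 15.169421195983887), np.int32(2186))
[ 460.51962854 -310.20532201  214.02392528] [[-0.9995, 0.0324, 0.0003], [0.0324, 0.9995, -0.0003], [-0.0003, -0.0003, -1.0]] [-6.34706289e-01  1.51814489e-01  2.02875030e+00 -1.38814414e-04
  9.60619543e-01 -2.17305937e+00]
```

Emit:
jog_arm(
  motion=[
    [[-1, -1, 20, 0, 1], [0, 0, 30, 0, 1], [0, 0, 30, 0, 1], [0, 0, 20, 0, 1], [0, 0, 9, 0, 1], [0, 0, 0, 0, 1], [0, 0, 0, 0, 0.2], [0, 0, 0, 0, 0.2], [0, 0, 0, 0, 0.2], [0, 0, 0, 0, 0.2], [0, 0, 0, 0, 0.2], [0, 0, 0, 0, 0.2]],
  ],
  force=15,
)

```text
t: 5.8
eef_pos: [461.5, -309.7, 104.9]
tcp_rot: [[-1.0, 0.031, -0.0], [0.031, 1.0, -0.0], [0.0, -0.0, -1.0]]
ft_force: [-0.4, -0.3, 0.3]
finger_gap: 34.0
gripper_force: 0.0
```

Emit:
jog_arm(
  motion=[
    [[0, 0, 0, 0, 0.1], [0, 0, 0, 0, 0.1], [0, 0, 0, 0, 0.1], [0, 0, 0, 0, 0.1]],
  ],
  force=15,
)

```text
t: 6.3
eef_pos: [461.5, -309.7, 104.9]
tcp_rot: [[-1.0, 0.031, 0.0], [0.031, 1.0, -0.0], [-0.0, -0.0, -1.0]]
ft_force: [1.4, -1.4, 0.3]
finger_gap: 25.1
gripper_force: 15.0
```

Emit:
jog_arm(
  motion=[
    [[0, 0, -4, 0, 0.1], [0, 0, -8, 0, 0.1], [0, 0, -14, 0, 0.1], [0, 0, -20, 0, 0.1], [0, 0, -25, 0, 0.1], [0, 0, -25, 0, 0.1], [0, 0, -20, 0, 0.1], [0, 0, -14, 0, 0.1], [0, 0, 0, 0, 0.1]],
  ],
  force=20,
)

```text
t: 7.42
eef_pos: [461.8, -309.9, 236.1]
tcp_rot: [[-1.0, 0.031, 0.002], [0.031, 1.0, -0.001], [-0.002, -0.001, -1.0]]
ft_force: [0.3, 0.1, -1.5]
finger_gap: 24.6
gripper_force: 20.0
```

```bash
python3 - <<'E'
from h import *
p=eyes.camera("scene");save(p,"s2.png");cv2.imwrite("pics/s2c.png",cv2.resize(p["pixels"][80:260,190:390,::-1],None,fx=3,fy=3))
o=arm.get_obs();print(o["eef_pos"],o["finger_gap"],o["ft_force"])
E
```

```text
[ 461.45196179 -309.63126522  235.10727918] 24.86059631183258 [-1.24411875  0.99036514 -2.22276369]
```

View pics/s2c.png

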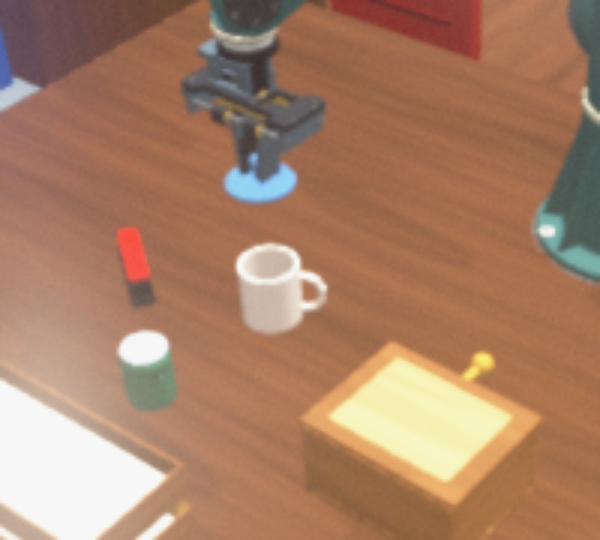

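Emit:
jog_arm(
  motion=[
    [[0, 10, 0, 0, 0.1], [-6, 25, 0, 0, 0.1], [-6, 40, 0, 0, 0.1], [-6, 46, 0, 0, 0.1], [-6, 46, 0, 0, 0.1], [-6, 46, 0, 0, 0.1], [0, 46, 0, 0, 0.1], [2, 46, 0, 0, 0.1], [5, 46, 0, 0, 0.1], [5, 46, 0, 0, 0.1], [5, 46, 0, 0, 0.1], [5, 46, 0, 0, 0.1]],
  ],
)

```text
t: 8.98
eef_pos: [483.6, 180.6, 234.2]
tcp_rot: [[-1.0, 0.031, -0.001], [0.031, 1.0, -0.0], [0.001, -0.0, -1.0]]
ft_force: [0.4, 0.0, -2.5]
finger_gap: 24.9
gripper_force: 20.0
```

Emit:
jog_arm(
  motion=[
    [[6, 46, 0, 0, 0.1], [6, 46, 0, 0, 0.1], [6, 36, 0, 0, 0.1], [6, 24, 0, 0, 0.1], [6, 13, 0, 0, 0.1], [0, 0, 0, 0, 0.1], [0, 0, 0, 0, 0.1]],
  ],
)

```text
t: 9.85
eef_pos: [459.8, 344.0, 234.7]
tcp_rot: [[-1.0, 0.032, -0.0], [0.032, 1.0, -0.0], [0.0, -0.0, -1.0]]
ft_force: [0.2, 0.8, -1.7]
finger_gap: 24.8
gripper_force: 20.0
```

Emit:
jog_arm(
  motion=[
    [[2, 1, 15, 0, 0.1], [3.6, 0, 30, 0, 0.1], [0, 0, 35, 0, 0.1], [0, 0, 35, 0, 0.1], [0, 0, 25, 0, 0.1], [0, 0, 15, 0, 0.1], [0, 0, 0, 0, 0.1], [0, 0, 0, 0, 0.1]],
  ],
)

```text
t: 10.85
eef_pos: [454.8, 346.1, 80.7]
tcp_rot: [[-1.0, 0.031, 0.001], [0.031, 1.0, 0.001], [-0.001, 0.001, -1.0]]
ft_force: [-0.1, 0.0, -0.5]
finger_gap: 24.7
gripper_force: 20.0
```

```bash
python3 - <<'E'
from h import *
o=arm.get_obs();print(o["eef_pos"]);tz=o["eef_pos"][2]
for c in ["top","scene"]:
    p=eyes.camera(c);hsv=cv2.cvtColor(p["pixels"],cv2.COLOR_RGB2HSV).astype(int);save(p,c+"3.png")
    W=cloud(p);H,S,V=hsv[...,0],hsv[...,1],hsv[...,2]
    R=lambda x,y,r:np.hypot(W[...,0]-x,W[...,1]-y)<r
    m=R(455,345,75)&(H>95)&(H<130)&(S>90)&(W[...,2]>50)&(W[...,2]<85);P=W[m]
    print(c,blob(p,m,tz-25+13),np.sum(m))
    print(P.min(0),P.max(0))
    cv2.imwrite("pics/"+c+"3c.png",cv2.resize((p["pixels"][180:310,130:270] if c=="top" else p["pixels"][170:300,350:490])[...,::-1],None,fx=4,fy=4))
    u=np.argwhere(m); np.save("/tmp/m_"+c,u)
E
cd pics; python3 -c "
import cv2,numpy as np;cv2.imwrite('c3.png',np.hstack([cv2.resize(cv2.imread(f),(400,372)) for f in('top3c.png','scene3c.png')]))"
```

```text
[454.77073829 346.06102198  80.6610583 ]
top (array([489.8, 342.4]), array([ 7.8, 43.1]), ((492.1871337890625, 336.1624755859375), (35.264747619628906, 4.993527412414551), 78.22003173828125), np.int32(15)) 15
[487.89526466 318.37548075  67.46449855] [493.60618225 352.95408682  76.20399803]
scene (array([461.6, 348.7]), array([75.9, 77.7]), ((463.5496826171875, 348.4444580078125), (73.52517700195312, 79.20093536376953), 16.241376876831055), np.int32(233)) 233
[422.3710934  308.57772499  65.40423511] [505.10685457 388.41947092  83.75812318]
```

View pics/c3.png

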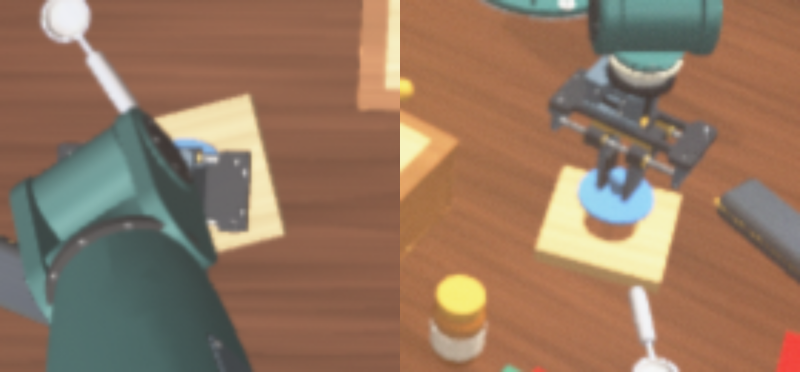

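```bash
cat > sc.py <<'E'
from h import *
from scipy.optimize import least_squares
def fitc(P,r=None):
    f=lambda q:np.hypot(P[:,0]-q[0],P[:,1]-q[1])-(r or q[2])
    s=least_squares(f,[*P.mean(0)[:2],40],loss="soft_l1",f_scale=1.0);return s.x.round(1),np.abs(s.fun).mean().round(2)
def contour(m):
    n,l,s,_=cv2.connectedComponentsWithStats(m.astype(np.uint8));i=1+np.argmax(s[1:,4])
    return max(cv2.findContours((l==i).astype(np.uint8),0,cv2.CHAIN_APPROX_NONE)[0],key=len).astype(np.float32)
E
python3 - <<'E'
from sc import *
o=arm.get_obs();tz=o["eef_pos"][2];print(o["eef_pos"])
p=eyes.camera("scene");cam=np.array(p["origin"])
hsv=cv2.cvtColor(p["pixels"],cv2.COLOR_RGB2HSV).astype(int);W=cloud(p);H,S,V=np.moveaxis(hsv,-1,0)
R=lambda W,x,y,r:np.hypot(W[...,0]-x,W[...,1]-y)<r
m=R(W,457,347,75)&(H>95)&(H<130)&(S>90)&(W[...,2]>50)&(W[...,2]<90)
P=rayplane(p,contour(m),tz-25+12)[:,:2]
a=P-[458,347];sel=(a@(cam[:2]-[458,347]))/np.linalg.norm(cam[:2]-[458,347])>-25
sel&=np.hypot(*a.T)>36
print("lid",fitc(P[sel]),fitc(P[sel],46))
D=np.load("/tmp/scene.npz");W0=D["W"];h=cv2.cvtColor(D["px"],cv2.COLOR_RGB2HSV).astype(int)
for th in(170,190,205):
    m=R(W0,455,345,55)&(h[...,2]<th)&(h[...,1]>0);P=rayplane(p,contour(m),22)[:,:2];print("recess",th,fitc(P),fitc(P,34),len(P))
t=R(W0,456,348,115)&(h[...,2]>190)&(W0[...,2]>12)&(W0[...,2]<32)&(h[...,0]>10)&(h[...,0]<35)
P=rayplane(p,contour(t),22)[:,:2].astype(np.float32);print("tray",cv2.minAreaRect(P))
print("lid0 check"); m=R(W0,463,-310,60)&(h[...,0]>95)&(h[...,0]<130)&(h[...,1]>90)
P=rayplane(p,contour(m),92)[:,:2];a=P-[462,-311];sel=(a@(cam[:2]-[462,-311]))/np.linalg.norm(cam[:2]-[462,-311])>-25
print(fitc(P[sel]),fitc(P[sel],46))
E
```

```text
[454.82592969 346.21200613  80.89053338]
lid (array([458.5, 348.3,  39.3]), np.float64(1.09)) (array([451.8, 345.3,  40. ]), np.float64(3.99))
recess 170 (array([478.5, 283.4,  68.3]), np.float64(1.6)) (array([470.9, 318.1,  40. ]), np.float64(1.73)) 18
recess 190 (array([460.2, 346.4,  25.5]), np.float64(1.81)) (array([467. , 339.7,  40. ]), np.float64(7.59)) 40
recess 205 (array([458.2, 346.4,  28. ]), np.float64(1.1)) (array([457.5, 351.9,  40. ]), np.float64(5.73)) 42
tray ((458.1654052734375, 346.20989990234375), (155.54588317871094, 148.88870239257812), 15.0295991897583)
lid0 check
(array([ 464.4, -310.1,   38.8]), np.float64(5.04)) (array([ 458.7, -316. ,   40. ]), np.float64(8.22))
```

Emit:
jog_arm(
  motion=[
    [[0.4, -1.3, 4, 0, 0.1], [0, 0, 8, 0, 0.1], [0, 0, 8, 0, 0.1], [0, 0, 5, 0, 0.1], [0, 0, 3, 0, 0.1], [0, 0, 3, 0, 0.1], [0, 0, 2, 0, 0.1], [0, 0, 2, 0, 0.1], [0, 0, 2, 0, 0.1], [0, 0, 2, 0, 0.1], [0, 0, 0, 0, 0.1]],
  ],
)

```text
t: 12.38
eef_pos: [453.8, 344.5, 40.8]
tcp_rot: [[-1.0, 0.031, -0.0], [0.031, 1.0, -0.0], [0.0, -0.0, -1.0]]
ft_force: [0.9, 0.4, -1.1]
finger_gap: 24.6
gripper_force: 20.0
```

Emit:
jog_arm(
  motion=[
    [[0, 0, 1, 0, 0.1], [0, 0, 1, 0, 0.1], [0, 0, 1, 0, 0.1], [0, 0, 0.8, 0, 0.1], [0, 0, 0, 0, 0.1]],
  ],
)

```text
t: 13.0
eef_pos: [453.8, 344.6, 37.1]
tcp_rot: [[-1.0, 0.031, -0.0], [0.031, 1.0, -0.0], [0.0, -0.0, -1.0]]
ft_force: [0.3, 0.1, -1.3]
finger_gap: 25.0
gripper_force: 20.0
```

Emit:
jog_arm(
  motion=[
    [[0, 0, 0.5, 0, 0.1], [0, 0, 0.5, 0, 0.1], [0, 0, 0, 0, 0.1]],
  ],
)

```text
t: 13.38
eef_pos: [453.9, 344.6, 36.8]
tcp_rot: [[-1.0, 0.031, -0.0], [0.031, 1.0, -0.0], [0.0, -0.0, -1.0]]
ft_force: [-4.3, -2.9, 12.7]
finger_gap: 24.6
gripper_force: 20.0
```

Emit:
jog_arm(
  motion=[
    [[0, 0, -0.6, 0, 0.1], [0, 0, 0, 0, 0.4], [0, 0, 0, 0, 0.6], [0, 0, 0, 0, 0.6], [0, 0, 0, 0, 0.6], [0, 0, 0, 0, 0.6], [0, 0, 0, 0, 0.6], [0, 0, 0, 0, 0.6]],
  ],
)

```text
t: 14.38
eef_pos: [453.9, 344.6, 36.7]
tcp_rot: [[-1.0, 0.031, 0.0], [0.031, 1.0, -0.0], [-0.0, -0.0, -1.0]]
ft_force: [0.7, 1.3, -0.5]
finger_gap: 54.7
gripper_force: 0.0
```

Emit:
jog_arm(
  motion=[
    [[0, 0, -5, 0, 0.6], [0, 0, -15, 0, 0.6], [0, 0, -25, 0, 0.6], [0, 0, -35, 0, 0.6], [0, 0, -40, 0, 0.6], [0, 0, -30, 0, 0.6], [0, -15, 0, 0, 0.6], [0, -30, 0, 0, 0.6], [0, -45, 0, 0, 0.6], [0, -50, 0, 0, 0.6], [0, -30, 0, 0, 0.6], [0, -10, 0, 0, 0.6]],
  ],
)

```text
t: 15.88
eef_pos: [447.6, 163.0, 186.5]
tcp_rot: [[-0.999, 0.033, -0.001], [0.033, 0.999, -0.0], [0.001, -0.0, -1.0]]
ft_force: [-0.2, 0.0, -0.9]
finger_gap: 55.0
gripper_force: 0.0
```

```bash
python3 - <<'E'
from sc import *
o=arm.get_obs();print(o["eef_pos"])
p=eyes.camera("top");hsv=cv2.cvtColor(p["pixels"],cv2.COLOR_RGB2HSV).astype(int);W=cloud(p);H,S,V=np.moveaxis(hsv,-1,0)
R=lambda x,y,r:np.hypot(W[...,0]-x,W[...,1]-y)<r
m=R(455,345,70)&(H>95)&(H<130)&(S>90);P=W[m]
print("lid",fitc(rayplane(p,contour(m),26)[:,:2]),P.max(0),np.median(P[:,2]))
g=np.hypot(P[:,0]-454,P[:,1]-345);f=P[(g>33)&(g<43)];A=np.c_[f[:,:2]-[454,345],np.ones(len(f))];print("plane",np.linalg.lstsq(A,f[:,2],rcond=None)[0])
cv2.imwrite("pics/t4.png",cv2.resize(p["pixels"][140:300,130:340,::-1],None,fx=3,fy=3))
hk=R(490,56,16)&(W[...,2]>100)&(S>100)&(H>15)&(H<35);K=W[hk];print("knob",K.mean(0),K.min(0),K.max(0),blob(p,hk,116))
E
```

```text
[447.63752417 163.02548244 186.48892902]
lid (array([454.3, 347.6,  38.5]), np.float64(5.15)) [493.6887092  384.90415018  68.08000051] 30.136542859738256
plane [ 1.11971432e-02 -7.93153898e-03  2.80260125e+01]
knob [491.11142169  56.65350203 125.12475621] [476.89133423  45.7081114  111.22212333] [504.81243419  68.46857946 134.18289381] (array([491.2,  57.1]), array([23. , 27.5]), ((490.8819580078125, 57.220481872558594), (27.875755310058594, 22.325590133666992), 0.7465900778770447), np.int32(75))
```

View pics/t4.png

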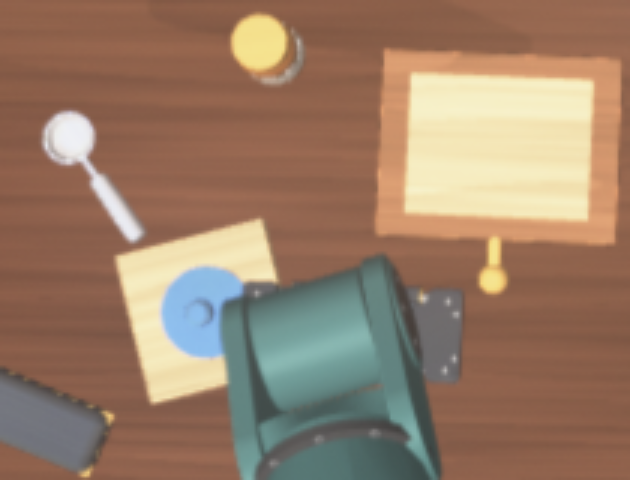

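The lid is seated level and centred at (205,312) in the crop, and the knob at (493,278) is clear. Next I'll go to the caddy knob at about (490.5, 56.5, 116).

Emit:
jog_arm(
  motion=[
    [[-10, -20, 0, 0, 0.7], [-16, -36, 0, 0, 0.7], [-14, -34, 0, 0, 0.7], [-6, -15, 0, 0, 0.7], [0, 0, 0, 0, 0.7], [0, 0, 0, 0, 0.7]],
  ],
)

```text
t: 16.68
eef_pos: [490.6, 59.2, 186.6]
tcp_rot: [[-1.0, 0.031, -0.0], [0.031, 1.0, 0.0], [0.0, 0.0, -1.0]]
ft_force: [1.6, 0.2, 0.5]
finger_gap: 63.9
gripper_force: 0.0
```

Emit:
jog_arm(
  motion=[
    [[0, -2.5, 15, 0, 0.7], [0, 0, 25, 0, 0.7], [0, 0, 25, 0, 0.7], [0, 0, 15, 0, 0.7], [0, 0, 9.5, 0, 0.7], [0, 0, 0, 0, 0.7], [0, 0, 0, 0, 0.1], [0, 0, 0, 0, 0.1], [0, 0, 0, 0, 0.1], [0, 0, 0, 0, 0.1], [0, 0, 0, 0, 0.1], [0, 0, 0, 0, 0.1]],
  ],
  force=25,
)

```text
t: 18.18
eef_pos: [491.1, 56.8, 97.5]
tcp_rot: [[-0.999, 0.032, 0.001], [0.032, 0.999, 0.002], [-0.0, 0.002, -1.0]]
ft_force: [-0.3, 14.9, 0.2]
finger_gap: 26.4
gripper_force: 25.0
```

Emit:
jog_arm(
  motion=[
    [[0, 0.7, 0, 0, 0.1], [0, 0, 0, 0, 0.1]],
  ],
)

```text
t: 18.42
eef_pos: [491.1, 56.9, 97.4]
tcp_rot: [[-1.0, 0.031, 0.0], [0.031, 1.0, 0.001], [-0.0, 0.001, -1.0]]
ft_force: [-0.0, 7.4, 2.5]
finger_gap: 26.4
gripper_force: 25.0
```

Emit:
jog_arm(
  motion=[
    [[0, 0.6, 0, 0, 0.1], [-0.2, 0, -9.2, 0, 0.1], [-0.6, 0, -9.1, 0, 0.1], [-1, 0, -9.1, 0, 0.1], [-1.4, 0, -9.1, 0, 0.1], [-1.8, 0, -9, 0, 0.1], [-2.2, 0, -8.9, 0, 0.1], [-2.6, 0, -8.8, 0, 0.1], [-2.9, 0, -8.6, 0, 0.1], [-3.3, 0, -8.5, 0, 0.1], [-3.7, 0, -8.4, 0, 0.1], [0, 0, 0, 0, 0.1]],
  ],
  force=30,
)

```text
t: 19.92
eef_pos: [510.7, 56.5, 186.4]
tcp_rot: [[-1.0, 0.031, -0.0], [0.031, 1.0, -0.0], [0.0, -0.0, -1.0]]
ft_force: [-2.7, -0.5, -1.2]
finger_gap: 26.2
gripper_force: 30.0
```

Emit:
jog_arm(
  motion=[
    [[-4, 0, -8.2, 0, 0.1], [-4.4, 0, -8.1, 0, 0.1], [-4.8, 0, -7.9, 0, 0.1], [-5.1, 0, -7.6, 0, 0.1], [-5.4, 0, -7.4, 0, 0.1], [-5.7, 0, -7.1, 0, 0.1], [-6, 0, -6.9, 0, 0.1], [-6.4, 0, -6.6, 0, 0.1], [-6.6, 0, -6.3, 0, 0.1], [-6.9, 0, -6.1, 0, 0.1], [0, 0, 0, 0, 0.1], [0, 0, 0, 0, 0.1]],
  ],
)

```text
t: 21.42
eef_pos: [565.7, 54.8, 258.0]
tcp_rot: [[-1.0, 0.031, -0.0], [0.031, 1.0, 0.0], [0.0, -0.0, -1.0]]
ft_force: [-1.8, -0.3, -0.6]
finger_gap: 26.4
gripper_force: 30.0
```

```bash
python3 - <<'E'
from h import *
o=arm.get_obs();print(o["eef_pos"],o["ft_force"],o["gripper_force"])
p=eyes.camera("scene");cv2.imwrite("pics/s5.png",cv2.resize(p["pixels"][60:320,190:530,::-1],None,fx=2.2,fy=2.2))
W=cloud(p)
m=(abs(W[...,1]-54)<90)&(W[...,0]>540)&(W[...,0]<730)&(W[...,2]>135)&(W[...,2]<270)
P=W[m];P=P[P[:,0]+P[:,2]*0>0]
# lid plane fit, robust
c=P.mean(0)
for _ in range(8):
    u,s,v=np.linalg.svd(P-c,full_matrices=False) if len(P)<20000 else (0,0,0)
    n=v[2];d=abs((P-c)@n);P=P[d<max(4,np.percentile(d,90))];c=P.mean(0)
print(len(P),n,"angle",np.degrees(np.arccos(abs(n[2]))),c)
E
```

```text
[565.68807151  54.76518158 257.95359499] [-1.79842093 -0.27489374 -0.58658042] 29.999959766864777
1832 [ 0.75347973 -0.02192431  0.65710549] angle 48.92050713671221 [642.22638369  56.73518861 195.70869779]
```

View pics/s5.png

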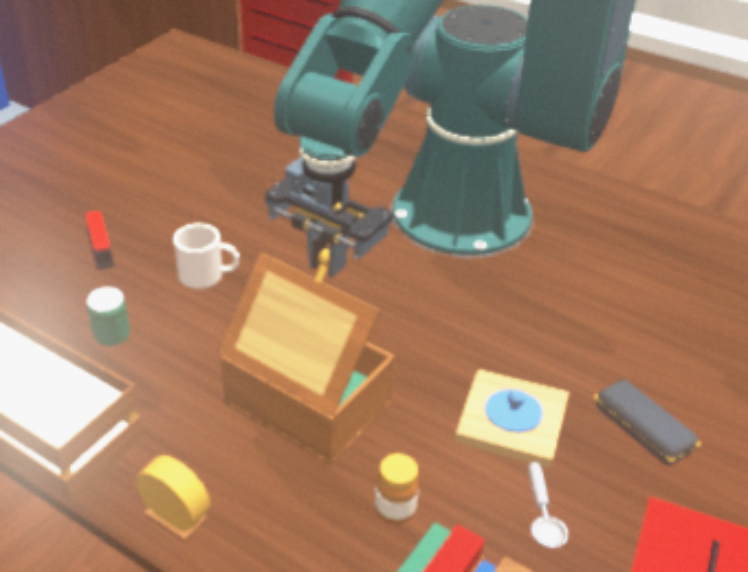

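The lid is held at about 49–50°, the mug is standing, and the mug lid sits in the coaster at (514,410). I'll let it settle briefly, then hand in.

Emit:
jog_arm(
  motion=[
    [[0, 0, 0, 0, 0.1], [0, 0, 0, 0, 0.1], [0, 0, 0, 0, 0.1], [0, 0, 0, 0, 0.1]],
  ],
)

```text
t: 21.98
eef_pos: [565.9, 54.7, 258.1]
tcp_rot: [[-1.0, 0.031, -0.0], [0.031, 1.0, -0.0], [0.0, -0.0, -1.0]]
ft_force: [-0.6, -0.6, -1.0]
finger_gap: 26.1
gripper_force: 30.0
```

```bash
python3 -c "
from station import arm
print(arm.close_job())"
```

```text
the job is handed in; nothing more can be done
None
```

The job is handed in at about 22 s, with no verdict returned: the mug lid sits level in the coaster recess and is released, and the gripper is holding the caddy lid open at about 49–50°.

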